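# Tidy the console: each thing back in its own holder

### The arm

A 7-joint arm with a two-finger parallel gripper is mounted at the origin on the work surface. World frame = base frame: x ahead of the robot, y to its left, z up, the work surface at z = 0. Lengths are in m, angles in rad, forces in N, time in s.
With the tool pointing down it reaches from about 0.4 to 0.85 m from the base axis. Payload 10.4 kg.
Tool frame: the origin (TCP) lies at the very end of the fingers, on their centre line; the grasp point (between the pads) lies 19 mm behind it; z points along the fingers, y is the line along which they close (so a half turn about z gives the same grasp; the last joint's range is limited). The gripper opens to 85 mm and grips with 20 to 120 N. Pads are 22 mm wide; open, the fingers measure 114 mm over their backs; the gripper's body (76 mm by 85 mm) begins 54 mm behind the grasp point. The pads swing forward as they close: fully open they stand 13 mm farther back than shut.
Start: joints at [-1.354, 0.332, -0.065, 1.46, 0.022, 1.35, -0.088], TCP at [0.148, 0.607, 0.231] pointing down, gripper open.
Joint ranges: [-2.6, 2.6], [-0.5, 2.12], [-1.47, 1.34], [0.16, 2.42], [-1.27, 4.41], [0.06, 2.06], [-2.6, 2.6]. Speed limits (rad/s): [2.22, 2.22, 2.79, 2.79, 3.14, 3.14, 3.14].

### API

Orientations are given as a unit quaternion [x, y, z, w].
In Python, from workcell import * gives the robot as it stands.
- The arm moves only by the tool step_arm, never from a script. Its argument "commands" is one flat list of numbers, 7 for each row, row after row: the finger opening in mm, from 0 to 85.4, then the shift along the world's x, y, z as a fraction of full scale, then the turn, a rotation vector about the world's x, y, z as a fraction of full scale. A call has exactly 10 rows; each row is the pose to reach, as a shift and turn from the pose commanded when the call began, turning the shorter way round; what a row does not reach only later rows make up. Full scale, the value 1, is 0.6 m for a shift and pi rad for a turn. A row lasts 1/8 s, in which the tool goes at most 62.5 mm and 10.7 degrees, less where a joint would pass 70% of its speed; a pose out of reach is approached as far as the arm can. A call with a number of a shift or a turn outside -1 to 1 is refused whole. A call with a gripper value outside its range is refused whole. The fingers move at their own pace and stop on an object; "squeeze" is the grip in N (left out, the last holds). Time passes only in rows, so rows that repeat a pose let the fingers close, or fill a call up. It gives the time, the measured TCP pose, the force, the opening and the grip force at its end, in the units of the state.
- get_obs(): the state, without advancing time (a new reading comes with each control period).
- camera(name): name is "scene" or "top"; returns the picture (400x640x3 uint8, red, green, blue); there is no depth.
- camera_params(name): a dict with "mtx" (3x3 intrinsics, pixels), "extrinsics" (4x4, takes a point from world to camera coordinates). Camera axes: x right, y down, z forward; pixel columns grow to the right and rows downward; lengths in m; the calibration is good to about 2 mm. A picture is of the moment at which its call begins. camera_params takes no time and is no camera call.
- hand_in(): hands the job in; it is judged then, once.
The state is a dict: "clock": time; "joint_pos": joint angles; "joint_velocities": joint speeds; "tau": joint torques, N m; "position": TCP position; "ee_rot": TCP orientation; "ft_force": force on the tool from outside, world axes, zero at the start; "torque": the same for the moment, N m; "grip_width": opening from 0.0 (shut) to 1.0 (fully open); "grasp_force": force on a finger pad.
Only numpy, scipy, OpenCV 4.12 (cv2) and the standard library are available. Lean on these libraries where they do the work, as an engineer would, in place of code of your own. Each camera call takes 0.05 s, during which the arm holds its last target. There are 200 camera calls.

### The job

Tidy up the console: lay the remote control in the long tray and the bottle opener in the short tray, and stand the white jar on the larger round coaster and the glass paperweight on the smaller one, each lying flat within its holder's rim. Somebody left the paperweight on the jar's coaster, so that has to be cleared before the jar can go there. Set the jar and the paperweight down gently without dropping them, and leave the peg board and the potted plant where they stand.

Things in the scene. Friction and masses are not known exactly. Their poses are not given: they have to be found in the camera images.
- remote_mid (a point): Universal remote control, black plastic with grey keys, lying keys up: 168 long, 46 wide, 20 thick, about 0.13 kg. The point is its centre, half-way up; x runs along its length (towards the transmitting end), z up. It may lie either way round in its tray.
- opener_mid (a point): Steel bottle opener lying flat: 122 long, 12 thick, about 0.11 kg. The point is its middle, half-way up; x runs along its length towards the head, z up. The straight handle, 15 wide, runs from 61 behind the point to 17 ahead of it and is the place to grasp; the head is a ring 44 wide from 17 to 61 ahead. It may lie either way round in its tray.
- jar_mid (a point): White ceramic jar standing upright: straight round body 64 in diameter up to a height of 54, then a shoulder and a twist cap 54 in diameter (shut, it stays on), 83 tall overall, about 0.26 kg. The point is on its axis, half-way up (41.5 above its foot); z up.
- paperweight_mid (a point): Green glass paperweight standing upright, at the start on the large coaster: a drum 46 in diameter with straight sides up to a height of 26 and a low domed top, 36 tall, about 0.14 kg. The point is on its axis, half-way up (18 above its foot); z up.
- long_tray_in (a point): The remote's tray: the longer of two dark wooden trays with a cork floor, fixed, inside 190 long and 66 wide. Floor 5 above the console; rim 7 thick, rising 8 above the floor, with an 80 wide gap down to the floor in the middle of each long side for the fingers. The point is the centre of the floor's upper face; x runs along its length, z up.
- short_tray_in (a point): The opener's tray: the shorter of the two dark wooden trays, fixed, inside 142 long and 64 wide, otherwise like the long one (floor 5 above the console, rim 7 thick and 8 above the floor, 80 wide gap in the middle of each long side). The point is the centre of the floor's upper face; x runs along its length, z up.
- large_coaster_in (a point): The jar's coaster: the larger of two round dark wooden coasters with a cork floor, fixed, recess 82 in diameter (98 over the rim). Floor 5 above the console; rim rises 4 above the floor. The point is the centre of the floor; z up.
- small_coaster_in (a point): The paperweight's coaster: the smaller of the two round coasters, fixed, recess 62 in diameter (78 over the rim), too small for the jar. Floor 5 above the console; rim rises 4 above the floor. The point is the centre of the floor; z up.
- peg_board: Bystander: wooden peg board 60 x 140 x 20 with three coloured plastic pegs standing in it, 52 tall overall, loose, towards the far side of the console. Origin at the centre of its underside.
- plant: Bystander: succulent in a terracotta pot, 76 in diameter, 93 tall, loose, towards the far side of the console. Origin at the centre of its underside.
There are look-alikes about, which are no part of the job. Of the things shaped like the part that bears opener_mid, the bare steel one is meant.

How it is judged:
At the end, for the whole second after the job is handed in: Remote in the long tray (centre within 16 mm, 0.2 rad), opener in the short tray (16 mm, 0.36 rad), jar in the large coaster (11 mm), paperweight in the small one (10 mm): each on its holder's floor (within 2.5 mm), tilted under 0.04 rad, at rest (horizontal distance between remote_mid and long_tray_in below 0.016 m and z of remote_mid in the frame of long_tray_in between 0.0075 and 0.0125 m and angle between each of remote_mid, opener_mid, jar_mid, paperweight_mid's own z axis and vertical below 0.04 rad and angle between the x axis of remote_mid and the x axis of long_tray_in, either way round below 0.2 rad and horizontal distance between opener_mid and short_tray_in below 0.016 m and z of opener_mid in the frame of short_tray_in between 0.0035 and 0.0085 m and angle between the x axis of opener_mid and the x axis of short_tray_in, either way round below 0.36 rad and horizontal distance between jar_mid and large_coaster_in below 0.011 m and z of jar_mid in the frame of large_coaster_in between 0.039 and 0.044 m and horizontal distance between paperweight_mid and small_coaster_in below 0.01 m and z of paperweight_mid in the frame of small_coaster_in between 0.0155 and 0.0205 m and linear speed of each of remote, opener, jar, paperweight below 0.02 m/s and angular speed of each of remote, opener, jar, paperweight below 0.2 rad/s); the robot touches nothing.
It fails at once if the jar falls freely faster than 0.5 m/s (a drop of more than about 12 mm) (contact force between jar and anything else below 0.02 N and linear speed of jar above 0.5 m/s).
It fails at once if the paperweight falls freely faster than 0.5 m/s (a drop of more than about 12 mm) (contact force between paperweight and anything else below 0.02 N and linear speed of paperweight above 0.5 m/s).
It fails at once if the peg board is moved by more than 20 mm (distance of peg_board from where it was at the start of the episode above 0.02 m).
It fails at once if the plant is moved by more than 20 mm (distance of plant from where it was at the start of the episode above 0.02 m).
It also fails if it takes over 118 s, if anything falls off the work surface, if the arm or the gripper's body presses on something with over 40 N, if the wrist force passes 120 N, or if a joint passes its speed limit or range.

## Working session

There is one attempt and no reset: what is moved stays moved. The work goes in short steps, Python scripts to look and compute and a tool call to move; the robot and the scene stay as the last step left them, time stands still between calls to the robot, and variables do not carry over. Pictures are saved under pics/ and viewed, at most 14 in all, crops included, and the job is handed in when it is done.

Besides the shell and the picture viewer there is one more tool, called after ">>>" by a JSON object that holds its "fn" and its "kwargs". step_arm: Moves the arm, as the interface text tells. Its arguments: {"type":"object","properties":{"commands":{"type":"array","items":{"type":"number"}},"squeeze":{"type":"number"}},"required":["commands"]}

```bash
mkdir -p pics; ls
python3 - <<'E'
from workcell import *
import cv2
for n in ("scene","top"):
    im=camera(n); cv2.imwrite(f"pics/{n}0.png",im[:,:,::-1])
    p=camera_params(n); print(n,p["mtx"].tolist(),p["extrinsics"].round(4).tolist())
o=get_obs(); print(o)
E
```

```text
pics
scene [[436.86085814071714, 0.0, 319.2699452014818], [0.0, 436.86085814071714, 197.52132615136424], [0.0, 0.0, 1.0]] [[-0.2302, 0.9729, 0.0192, 0.1306], [0.5903, 0.1554, -0.7921, -0.297], [-0.7737, -0.171, -0.6101, 1.7279], [0.0, 0.0, 0.0, 1.0]]
top [[397.19444901955717, 0.0, 319.52153910855895], [0.0, 397.19444901955717, 205.02511414491255], [0.0, 0.0, 1.0]] [[-0.0157, -0.9998, 0.0133, 0.0051], [-0.9859, 0.0133, -0.1667, 0.5653], [0.1664, -0.0157, -0.9859, 1.0567], [0.0, 0.0, 0.0, 1.0]]
{'clock': 0.1, 'joint_pos': array([-1.35358907,  0.3328413 , -0.06469301,  1.46082331,  0.0215515 ,
        1.34991237, -0.08852843]), 'joint_velocities': array([-0.0009273 , -0.00132376,  0.00124183, -0.00397091, -0.00025471,
       -0.00184633,  0.00027173]), 'tau': array([ 1.48351086e-03, -6.26751137e+01,  4.92465030e-02, -3.92426884e+01,
        1.64423377e-02,  7.05768602e-03, -9.54594611e-06]), 'position': array([0.1483602 , 0.60679894, 0.23059133]), 'ee_rot': array([ 1.19630006e-01,  9.92818334e-01, -6.41983504e-04, -7.13049467e-05]), 'ft_force': array([ 0.81509922, -0.25539697,  0.20240078]), 'torque': array([-0.03410673,  0.05126157,  0.01174958]), 'grasp_force': 0.0, 'grip_width': 0.9988020523829685}
```

View pics/top0.png

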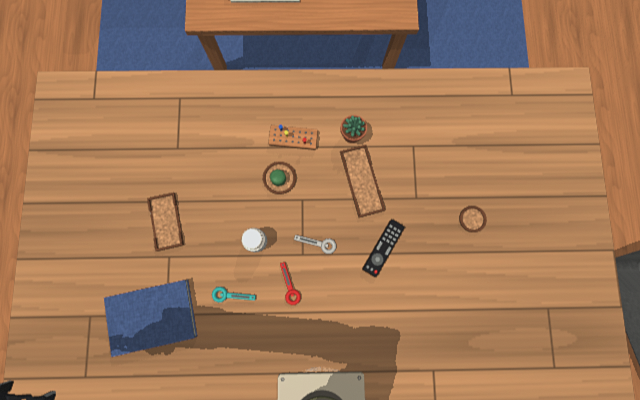

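View pics/scene0.png

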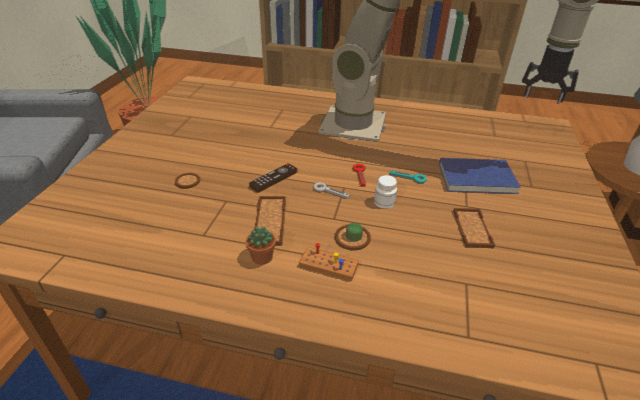

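Run:
```python
import cv2,numpy as np
im=cv2.imread("pics/top0.png")
def crop(x,y,w,h,s): 
    return cv2.resize(im[y:y+h,x:x+w],None,fx=s,fy=s,interpolation=cv2.INTER_CUBIC)
a=crop(230,140,180,140,4.0); 
def grid(a,x0,y0,s,st=20):
    for u in range(-(-x0//st)*st,int(x0+a.shape[1]/s),st):
        cv2.putText(a,str(u),(int((u+.5-x0)*s),10),0,.4,(255,255,255),1); cv2.line(a,(int((u+.5-x0)*s),12),(int((u+.5-x0)*s),a.shape[0]),(255,255,255),1) if 0 else cv2.line(a,(int((u+.5-x0)*s),12),(int((u+.5-x0)*s),20),(255,255,255),1)
    for v in range(-(-y0//st)*st,int(y0+a.shape[0]/s),st):
        cv2.putText(a,str(v),(0,int((v+.5-y0)*s)+4),0,.4,(255,255,255),1); cv2.line(a,(28,int((v+.5-y0)*s)),(36,int((v+.5-y0)*s)),(255,255,255),1)
grid(a,230,140,4.0); cv2.imwrite("pics/a.png",a)
b=crop(140,185,60,70,6); grid(b,140,185,6,10); c=crop(450,185,50,70,6); grid(c,450,185,6,10)
cv2.imwrite("pics/b.png",np.hstack([b,c]))
```

```text
(no output)
```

View pics/a.png

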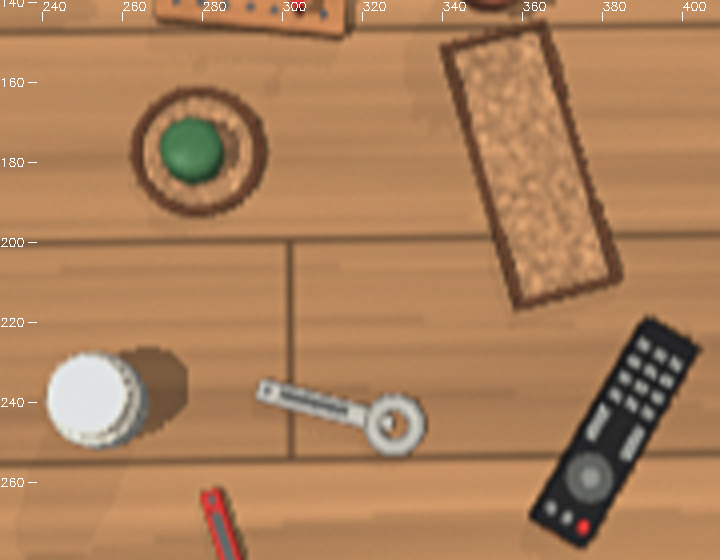

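View pics/b.png

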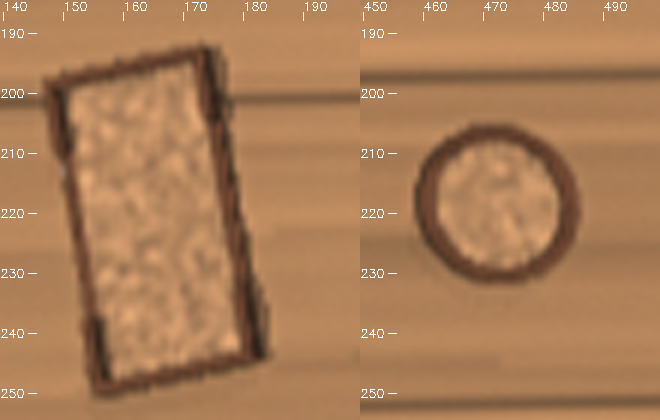

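The bare steel opener is at top px (315,243). The look-alikes are a teal one at (234,295) and a red one at (290,283), so steel is the match, and the enlarged crop confirms it: grey handle with end at (294,237), ring at (328,246). The crops also show:

- **Jar:** about (252,239)
- **Paperweight:** (278,177), on the large coaster at (279,178)
- **Long tray:** (363,181)
- **Remote:** (384,248)
- **Short tray:** (166,222)
- **Small coaster:** (473,219)

Next I'll compute the poses and overlay the models in both views.

```bash
cat > h.py <<'E'
import numpy as np, cv2
from workcell import *
P={n:camera_params(n) for n in("top","scene")}
def ray(n,u,v,z):
    M=P[n]["mtx"];E=P[n]["extrinsics"];R=E[:3,:3];C=-R.T@E[:3,3]
    d=R.T@np.linalg.inv(M)@[u,v,1]; return (C+d*(z-C[2])/d[2])[:2]
def proj(n,p):
    E=P[n]["extrinsics"];q=P[n]["mtx"]@(E[:3,:3]@np.atleast_2d(p).T+E[:3,3:]);return (q[:2]/q[2]).T
def circ(x,y,z,r): a=np.linspace(0,2*np.pi,60); return np.c_[x+r*np.cos(a),y+r*np.sin(a),0*a+z]
def rect(x,y,z,a,l,w):
    c,s=np.cos(a),np.sin(a); k=np.array([[l,w],[l,-w],[-l,-w],[-l,w],[l,w]])/2
    return np.c_[k@[[c,s],[-s,c]]+[x,y],np.full(5,z)]
def lines(o):
    L=[]
    x,y=o['large'];L+=[circ(x,y,.009,.049),circ(x,y,.009,.041)]
    x,y=o['small'];L+=[circ(x,y,.009,.039),circ(x,y,.009,.031)]
    x,y=o['pw'];L+=[circ(x,y,.005,.023),circ(x,y,.031,.023)]
    x,y=o['jar'];L+=[circ(x,y,0,.032),circ(x,y,.054,.032),circ(x,y,.083,.027)]
    x,y,a=o['long'];L+=[rect(x,y,.013,a,.204,.08),rect(x,y,.013,a,.19,.066)]
    x,y,a=o['short'];L+=[rect(x,y,.013,a,.156,.078),rect(x,y,.013,a,.142,.064)]
    x,y,a=o['remote'];L+=[rect(x,y,.02,a,.168,.046),rect(x,y,0,a,.168,.046)]
    x,y,a=o['opener'];c,s=np.cos(a),np.sin(a);L+=[rect(x-.022*c,y-.022*s,.012,a,.078,.015),circ(x+.039*c,y+.039*s,.012,.022)]
    return L
def overlay(n,im,o,x0,y0,w,h,s):
    a=cv2.resize(im[y0:y0+h,x0:x0+w],None,fx=s,fy=s,interpolation=cv2.INTER_CUBIC)
    for l in lines(o):
        q=(proj(n,l)+.5-[x0,y0])*s-.5
        cv2.polylines(a,[np.round(q*8).astype(np.int32)],False,(255,255,0),1,cv2.LINE_AA,3)
    return a
E
cat > m.py <<'E'
from h import *; import json
A=lambda x,y:((x+.5)/4-.5+230,(y+.5)/4-.5+140)
B=lambda x,y:((x+.5)/6-.5+140,(y+.5)/6-.5+185)
C=lambda x,y:((x-360+.5)/6-.5+450,(y+.5)/6-.5+185)
r=lambda p,z:ray("top",*p,z)
def box(c,z):  # corners in order, first edge short
    q=np.array([r(p,z) for p in c]);m=q.mean(0);d=(q[2]+q[3]-q[0]-q[1]);print(np.linalg.norm(d)/2,np.linalg.norm(q[1]+q[2]-q[0]-q[3])/2);return [*m,np.arctan2(d[1],d[0])]
o={}
o['large']=r(A(199.5,151.5),.008)
o['small']=r(C(497.5,204),.008)
o['pw']=r(A(192,151),.031)
o['jar']=r(A(89,398.5),.083)
o['long']=box([A(440,45),A(547,20),A(624,281),A(516,310)],.011)
o['short']=box([B(45,80),B(212,45),B(268,358),B(95,397)],.011)
o['remote']=box([A(650,315),A(703,347),A(584,550),A(528,516)],.017)
t=r(A(257,388),.01);hd=r(A(395,425),.01);d=hd-t;n=np.linalg.norm(d);print('op',n,'exp .100');a=np.arctan2(d[1],d[0])
o['opener']=[*(hd-.039*d/n),a]
o={k:[round(float(v),4) for v in w] for k,w in o.items()}
for k,v in o.items():print(k,v,round(float(np.hypot(*v[:2])),3),round(float(np.arctan2(v[1],v[0])),3))
json.dump(o,open("o.json","w"))
im=cv2.imread("pics/top0.png");im2=cv2.imread("pics/scene0.png")
a=overlay("top",im,o,235,145,175,135,3);b=overlay("top",im,o,145,190,45,65,4);c=overlay("top",im,o,455,195,40,65,4)
bc=np.hstack([b,c]);W=np.zeros((a.shape[0],a.shape[1]+max(0,800-a.shape[1]),3),np.uint8)
W=np.zeros((600,800,3),np.uint8);W[:a.shape[0],:a.shape[1]]=a;W[:260,525:525+180]=b
W[270:530,525:525+160]=c
cv2.imwrite("pics/ov1.png",W)
cv2.imwrite("pics/ov2.png",overlay("scene",im2,o,170,155,330,115,2.4))
E
python3 m.py
```

```text
0.20258298739164107 0.08120984092762158
0.15397553799942512 0.08083893918666915
0.1670804011007721 0.04426556273961033
op 0.10114501955130344 exp .100
large [0.6547, 0.1114] 0.664 0.169
small [0.5264, -0.4435] 0.688 -0.7
pw [0.6496, 0.1148] 0.66 0.175
jar [0.4699, 0.1777] 0.502 0.362
long [0.643, -0.1297, -2.8969] 0.656 -0.199
short [0.5314, 0.4345, -2.9306] 0.686 0.685
remote [0.4473, -0.1827, 2.5659] 0.483 -0.388
opener [0.4648, 0.0106, -1.847] 0.465 0.023
```

View pics/ov1.png

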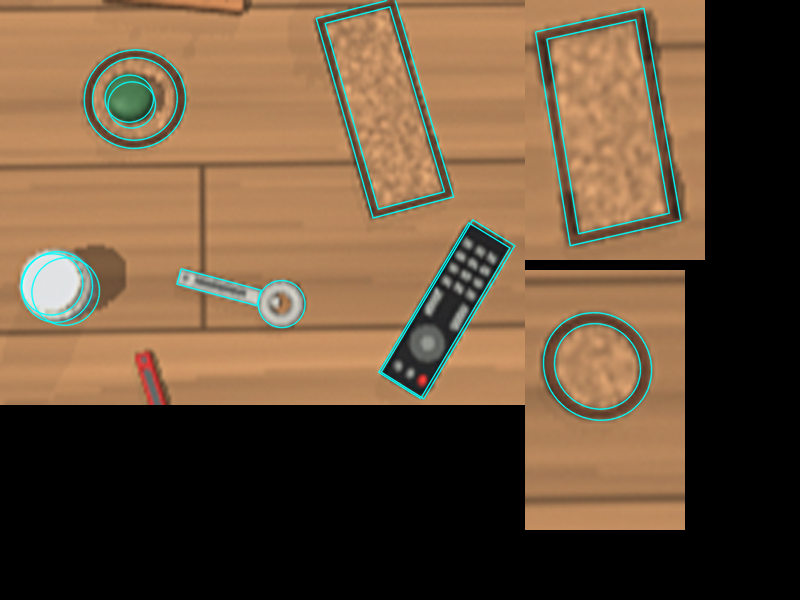

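View pics/ov2.png

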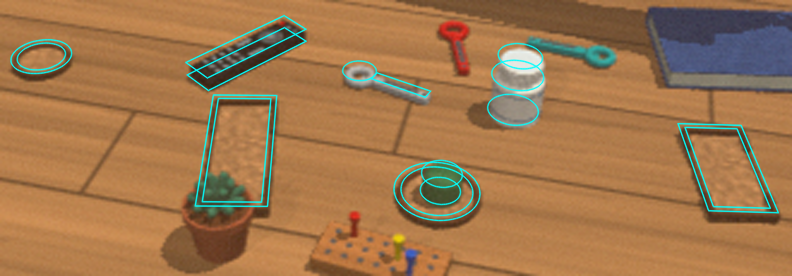

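The overlays match: top view within about 1 px, and the scene view has a common offset of about 1 px. The paperweight is at (0.650,0.115), and I'll go for it first.

>>> {"fn": "step_arm", "kwargs": {"commands": [85, 0.67, -0.695, 0, 0, 0, 0, 85, 0.67, -0.695, 0, 0, 0, 0, 85, 0.67, -0.695, 0, 0, 0, 0, 85, 0.67, -0.695, 0, 0, 0, 0, 85, 0.67, -0.695, 0, 0, 0, 0, 85, 0.67, -0.695, 0, 0, 0, 0, 85, 0.67, -0.695, 0, 0, 0, 0, 85, 0.67, -0.695, 0, 0, 0, 0, 85, 0.67, -0.695, 0, 0, 0, 0, 85, 0.67, -0.695, 0, 0, 0, 0], "squeeze": 40}}

```text
clock: 1.35
position: [0.5525, 0.1856, 0.231]
ee_rot: [0.123, 0.992, -0.001, 0.0]
ft_force: [-1.3, 0.3, -0.3]
grip_width: 0.999
grasp_force: 0.0
```

>>> {"fn": "step_arm", "kwargs": {"commands": [85, 0.166, -0.126, 0, 0, 0, 0, 85, 0.166, -0.126, 0, 0, 0, 0, 85, 0.166, -0.126, 0, 0, 0, 0, 85, 0.166, -0.126, -0.1, 0, 0, 0, 85, 0.166, -0.126, -0.18, 0, 0, 0, 85, 0.166, -0.126, -0.251, 0, 0, 0, 85, 0.166, -0.126, -0.251, 0, 0, 0, 85, 0.166, -0.126, -0.251, 0, 0, 0, 85, 0.166, -0.126, -0.251, 0, 0, 0, 85, 0.166, -0.126, -0.251, 0, 0, 0]}}

```text
clock: 2.6
position: [0.6508, 0.1148, 0.0823]
ee_rot: [0.12, 0.993, 0.001, 0.001]
ft_force: [0.5, 0.5, -0.1]
grip_width: 0.995
grasp_force: 0.0
```

Run:
```python
from h import *
a=camera("scene")[:,:,::-1];b=camera("top")[:,:,::-1]
f=lambda im,x,y,w,h,s:cv2.resize(im[y:y+h,x:x+w],None,fx=s,fy=s,interpolation=cv2.INTER_CUBIC)
cv2.imwrite("pics/p1.png",np.vstack([f(a,290,170,130,100,4)[:300],f(b,220,130,130,75,4)]))
o=get_obs();print(o["position"],o["ee_rot"],o["joint_pos"].round(3))
p=o["position"];print(proj("scene",[*p]),proj("top",[*p]))
```

```text
[0.65040172 0.1146313  0.08158567] [1.19619873e-01 9.92819571e-01 3.10150788e-04 5.38334575e-04] [-0.505  0.537  0.355  1.542 -0.202  1.097  1.227]
[[354.80292674 212.67219916]] [[275.99802465 172.71439243]]
```

View pics/p1.png

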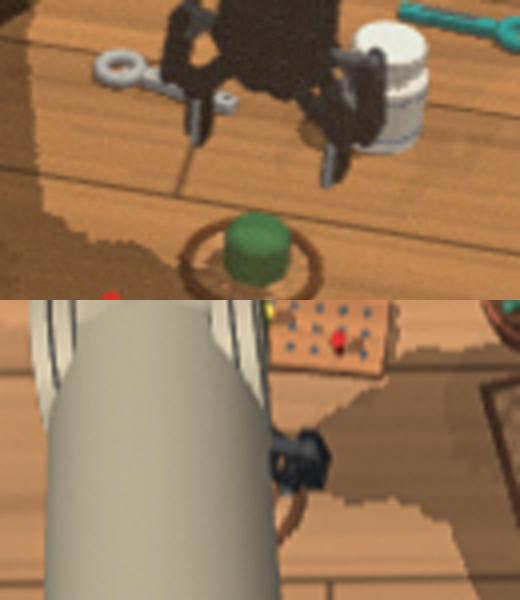

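The fingertips straddle the paperweight: their midpoint in the scene view is about (356,211), as predicted. I'll descend and grasp.

>>> {"fn": "step_arm", "kwargs": {"commands": [85, 0, 0, -0.04, 0, 0, 0, 85, 0, 0, -0.08, 0, 0, 0, 85, 0, 0, -0.105, 0, 0, 0, 85, 0, 0, -0.1167, 0, 0, 0, 85, 0, 0, -0.1167, 0, 0, 0, 85, 0, 0, -0.1167, 0, 0, 0, 60, 0, 0, -0.1167, 0, 0, 0, 50, 0, 0, -0.1167, 0, 0, 0, 38, 0, 0, -0.1167, 0, 0, 0, 38, 0, 0, -0.1167, 0, 0, 0], "squeeze": 40}}

```text
clock: 3.95
position: [0.6503, 0.1146, 0.0114]
ee_rot: [0.12, 0.993, 0.0, 0.0]
ft_force: [-1.0, -0.6, 5.3]
grip_width: 0.517
grasp_force: 40.9
```

>>> {"fn": "step_arm", "kwargs": {"commands": [38, 0, 0, 0.01, 0, 0, 0, 38, 0, 0, 0.03, 0, 0, 0, 38, 0, 0, 0.07, 0, 0, 0, 38, 0, 0, 0.13, 0, 0, 0, 38, 0, 0, 0.2, 0, 0, 0, 38, 0, 0, 0.25, 0, 0, 0, 38, 0, 0, 0.25, 0, 0, -0.05, 38, 0, 0, 0.25, 0, 0, -0.1, 38, 0, 0, 0.25, 0, 0, -0.15, 38, 0, 0, 0.25, 0, 0, -0.2]}}

```text
clock: 5.2
position: [0.65, 0.1145, 0.1614]
ee_rot: [0.423, 0.906, 0.0, 0.0]
ft_force: [1.0, -0.3, -1.6]
grip_width: 0.519
grasp_force: 41.1
```

Run:
```python
from h import *
a=camera("scene")[:,:,::-1]
f=lambda im,x,y,w,h,s:cv2.resize(im[y:y+h,x:x+w],None,fx=s,fy=s,interpolation=cv2.INTER_CUBIC)
cv2.imwrite("pics/p2.png",f(a,290,120,130,150,4))
o=get_obs();print(o["position"],o["ee_rot"],o["joint_pos"].round(3),o["ft_force"])
```

```text
[0.64997079 0.11460539 0.16134775] [4.26293464e-01 9.04584893e-01 2.19924006e-04 7.10865842e-05] [-0.603  0.481  0.494  1.473 -0.234  1.245  0.609] [-0.52752768  0.14998574 -2.1634082 ]
```

View pics/p2.png

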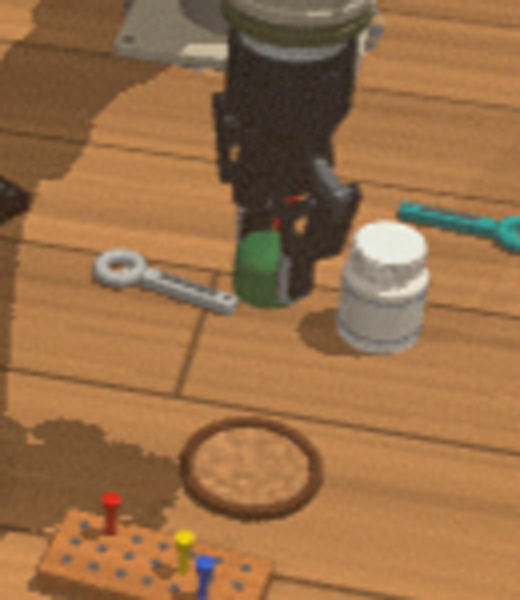

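>>> {"fn": "step_arm", "kwargs": {"commands": [38, -0.01, -0.045, 0, 0, 0, 0, 38, -0.03, -0.14, 0, 0, 0, 0, 38, -0.053, -0.24, 0, 0, 0, 0, 38, -0.075, -0.34, 0, 0, 0, 0, 38, -0.097, -0.44, 0, 0, 0, 0, 38, -0.119, -0.54, 0, 0, 0, 0, 38, -0.142, -0.64, 0, 0, 0, 0, 38, -0.164, -0.74, 0, 0, 0, 0, 38, -0.186, -0.84, 0, 0, 0, 0, 38, -0.206, -0.93, 0, 0, 0, 0]}}

```text
clock: 6.5
position: [0.5257, -0.4456, 0.1614]
ee_rot: [0.419, 0.908, 0.0, 0.0]
ft_force: [2.0, 0.2, -0.8]
grip_width: 0.518
grasp_force: 41.1
```

>>> {"fn": "step_arm", "kwargs": {"commands": [38, 0, 0, -0.04, 0, 0, 0, 38, 0, 0, -0.11, 0, 0, 0, 38, 0, 0, -0.17, 0, 0, 0, 38, 0, 0, -0.21, 0, 0, 0, 38, 0, 0, -0.23, 0, 0, 0, 38, 0, 0, -0.24, 0, 0, 0, 38, 0, 0, -0.245, 0, 0, 0, 38, 0, 0, -0.248, 0, 0, 0, 38, 0, 0, -0.249, 0, 0, 0, 38, 0, 0, -0.249, 0, 0, 0]}}

```text
clock: 7.75
position: [0.5266, -0.4435, 0.0116]
ee_rot: [0.42, 0.907, 0.0, 0.0]
ft_force: [-0.4, 0.2, -0.9]
grip_width: 0.516
grasp_force: 41.1
```

>>> {"fn": "step_arm", "kwargs": {"commands": [38, 0, 0, -0.001, 0, 0, 0, 38, 0, 0, -0.002, 0, 0, 0, 38, 0, 0, -0.002, 0, 0, 0, 45, 0, 0, -0.002, 0, 0, 0, 50, 0, 0, -0.002, 0, 0, 0, 56, 0, 0, -0.002, 0, 0, 0, 62, 0, 0, 0.0, 0, 0, 0, 66, 0, 0, 0.02, 0, 0, 0, 66, 0, 0, 0.06, 0, 0, 0, 66, 0, 0, 0.12, 0, 0, 0]}}

```text
clock: 9.0
position: [0.526, -0.4431, 0.084]
ee_rot: [0.421, 0.907, 0.0, -0.001]
ft_force: [1.0, -0.4, 0.3]
grip_width: 0.771
grasp_force: 0.0
```

>>> {"fn": "step_arm", "kwargs": {"commands": [75, -0.02, 0.06, 0.06, 0, 0, 0.03, 75, -0.05, 0.16, 0.06, 0, 0, 0.06, 75, -0.08, 0.26, 0.06, 0, 0, 0.093, 75, -0.11, 0.36, 0.06, 0, 0, 0.093, 75, -0.1318, 0.435, 0.06, 0, 0, 0.093, 75, -0.1318, 0.435, 0.03, 0, 0, 0.093, 75, -0.1318, 0.435, -0.02, 0, 0, 0.093, 75, -0.1318, 0.435, -0.038, 0, 0, 0.093, 75, -0.1318, 0.435, -0.038, 0, 0, 0.093, 75, -0.1318, 0.435, -0.038, 0, 0, 0.093]}}

```text
clock: 10.25
position: [0.4479, -0.1829, 0.0615]
ee_rot: [0.284, 0.959, 0.0, 0.001]
ft_force: [-0.0, -0.3, -0.2]
grip_width: 0.881
grasp_force: 0.0
```

Run:
```python
from h import *
import json
ob=json.load(open("o.json"));ob["pw"]=ob["small"]
b=camera("top")[:,:,::-1].copy();a=camera("scene")[:,:,::-1].copy()
f=lambda im,x,y,w,h,s:cv2.resize(im[y:y+h,x:x+w],None,fx=s,fy=s,interpolation=cv2.INTER_CUBIC)
W=np.zeros((560,800,3),np.uint8)
W[:240,:200]=overlay("top",b,ob,450,190,50,60,4);W[:240,200:400]=f(b,450,190,50,60,4)
W[:240,400:720]=f(a,160,150,80,60,4)
W[240:,:480]=f(a,230,140,120,80,4)
cv2.imwrite("pics/p3.png",W)
o=get_obs();print(o["position"],o["ee_rot"],o["joint_pos"].round(3),o["ft_force"])
```

```text
[ 0.44792934 -0.18276972  0.06138581] [2.84166537e-01 9.58774665e-01 1.71118242e-04 7.01750462e-04] [-0.218  0.214  0.562  2.039 -0.143  0.924  1.415] [-0.96210406 -0.15862845  0.56206032]
```

View pics/p3.png

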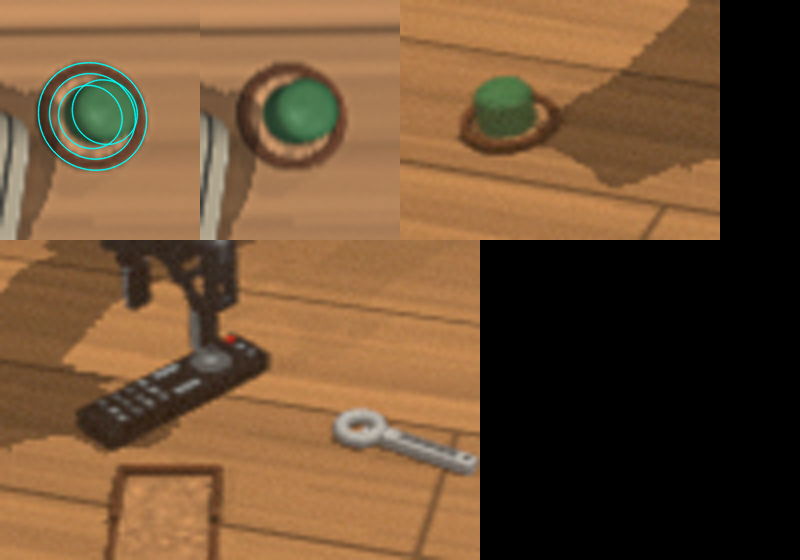

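The paperweight sits in the small coaster's recess, upright, with an offset of 2–3 mm. The gripper straddles the remote's centre, so I'll grasp it.

>>> {"fn": "step_arm", "kwargs": {"commands": [75, 0, 0, -0.03, 0, 0, 0, 75, 0, 0, -0.06, 0, 0, 0, 75, 0, 0, -0.085, 0, 0, 0, 75, 0, 0, -0.0955, 0, 0, 0, 75, 0, 0, -0.0955, 0, 0, 0, 60, 0, 0, -0.0955, 0, 0, 0, 50, 0, 0, -0.0955, 0, 0, 0, 38, 0, 0, -0.0955, 0, 0, 0, 38, 0, 0, -0.0955, 0, 0, 0, 38, 0, 0, -0.0955, 0, 0, 0]}}

```text
clock: 11.6
position: [0.4478, -0.1826, 0.0039]
ee_rot: [0.284, 0.959, 0.0, 0.0]
ft_force: [-1.6, 1.0, 6.1]
grip_width: 0.527
grasp_force: 41.1
```

>>> {"fn": "step_arm", "kwargs": {"commands": [38, 0, 0, 0.01, 0, 0, 0, 38, 0, 0, 0.05, 0, 0, 0, 38, 0, 0, 0.12, 0, 0, 0, 38, 0, 0, 0.197, 0, 0, 0.03, 38, 0.07, 0.02, 0.197, 0, 0, 0.08, 38, 0.15, 0.04, 0.197, 0, 0, 0.13, 38, 0.24, 0.065, 0.197, 0, 0, 0.18, 38, 0.3, 0.08, 0.197, 0, 0, 0.23, 38, 0.326, 0.0885, 0.197, 0, 0, 0.261, 38, 0.326, 0.0885, 0.197, 0, 0, 0.261]}}

```text
clock: 12.85
position: [0.6434, -0.1287, 0.1211]
ee_rot: [-0.122, 0.993, 0.0, -0.0]
ft_force: [-0.4, 0.4, -1.4]
grip_width: 0.531
grasp_force: 41.3
```

>>> {"fn": "step_arm", "kwargs": {"commands": [38, 0, 0, -0.04, 0, 0, 0, 38, 0, 0, -0.1, 0, 0, 0, 38, 0, 0, -0.15, 0, 0, 0, 38, 0, 0, -0.175, 0, 0, 0, 38, 0, 0, -0.185, 0, 0, 0, 38, 0, 0, -0.188, 0, 0, 0, 38, 0, 0, -0.189, 0, 0, 0, 50, 0, 0, -0.189, 0, 0, 0, 56, 0, 0, -0.189, 0, 0, 0, 60, 0, 0, -0.189, 0, 0, 0]}}

```text
clock: 14.1
position: [0.6431, -0.1294, 0.0083]
ee_rot: [-0.122, 0.993, -0.0, 0.0]
ft_force: [0.1, -0.1, -0.6]
grip_width: 0.698
grasp_force: 0.0
```

>>> {"fn": "step_arm", "kwargs": {"commands": [64, 0, 0, 0.03, 0, 0, 0, 66, 0, 0, 0.1, 0, 0, 0, 66, 0, 0, 0.19, 0, 0, -0.05, 66, -0.05, 0.04, 0.19, 0, 0, -0.1, 66, -0.1, 0.08, 0.19, 0, 0, -0.15, 66, -0.15, 0.12, 0.19, 0, 0, -0.2, 66, -0.2, 0.16, 0.19, 0, 0, -0.25, 66, -0.25, 0.2, 0.19, 0, 0, -0.3, 66, -0.28, 0.22, 0.19, 0, 0, -0.35, 66, -0.297, 0.234, 0.19, 0, 0, -0.4]}}

```text
clock: 15.35
position: [0.4642, 0.0118, 0.1232]
ee_rot: [0.487, 0.873, 0.001, 0.0]
ft_force: [-0.1, 0.2, -0.0]
grip_width: 0.772
grasp_force: 0.0
```

>>> {"fn": "step_arm", "kwargs": {"commands": [60, 0, 0, 0, 0, 0, -0.05, 60, 0, 0, 0, 0, 0, -0.1, 60, 0, 0, 0, 0, 0, -0.15, 60, 0, 0, 0, 0, 0, -0.2, 60, 0, 0, 0, 0, 0, -0.25, 60, 0, 0, -0.04, 0, 0, -0.266, 60, 0, 0, -0.09, 0, 0, -0.266, 60, 0, 0, -0.119, 0, 0, -0.266, 60, 0, 0, -0.119, 0, 0, -0.266, 60, 0, 0, -0.119, 0, 0, -0.266]}}

```text
clock: 16.6
position: [0.4655, 0.0111, 0.0519]
ee_rot: [0.798, 0.602, 0.001, 0.0]
ft_force: [-0.2, -0.3, -0.7]
grip_width: 0.704
grasp_force: 0.0
```

Run:
```python
from h import *
import json
ob=json.load(open("o.json"));ob["pw"]=ob["small"];ob["remote"]=ob["long"]
b=camera("top")[:,:,::-1].copy();a=camera("scene")[:,:,::-1].copy()
f=lambda im,x,y,w,h,s:cv2.resize(im[y:y+h,x:x+w],None,fx=s,fy=s,interpolation=cv2.INTER_CUBIC)
W=np.zeros((600,800,3),np.uint8)
W[:600,:350]=f(b,330,105,70,120,5);W[:600,350:800]=f(a,240,130,90,120,5)
cv2.imwrite("pics/p4.png",W)
o=get_obs();print(o["position"],o["ee_rot"],o["joint_pos"].round(3),o["ft_force"])
```

```text
[0.46552427 0.0112061  0.0517635 ] [7.98124634e-01 6.02491519e-01 9.88946395e-04 2.45804208e-04] [-0.665  0.191  0.59   2.091 -0.137  0.894 -0.275] [0.31337044 0.34379719 0.76950382]
```

View pics/p4.png

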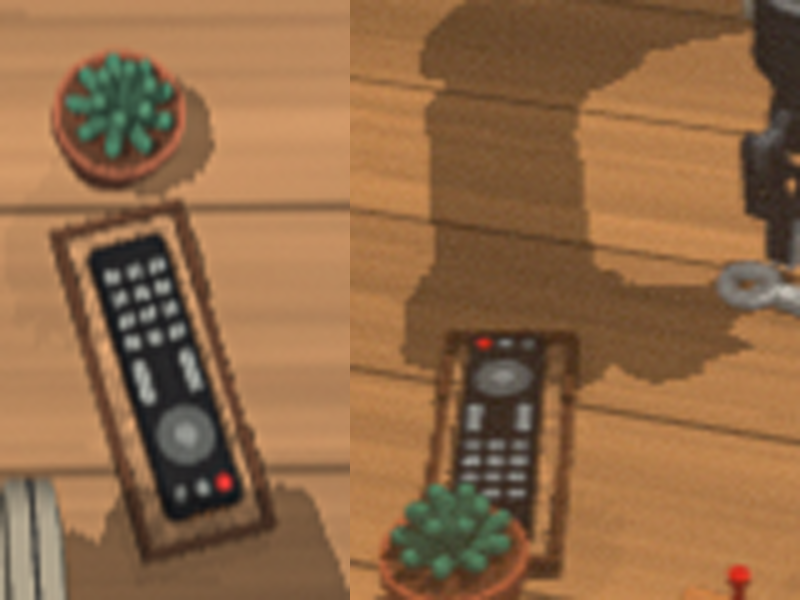

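The remote lies in the long tray, nicely aligned. Next I'll grasp the opener.

>>> {"fn": "step_arm", "kwargs": {"commands": [55, 0, 0, -0.03, 0, 0, 0, 50, 0, 0, -0.06, 0, 0, 0, 50, 0, 0, -0.074, 0, 0, 0, 50, 0, 0, -0.079, 0, 0, 0, 40, 0, 0, -0.079, 0, 0, 0, 30, 0, 0, -0.079, 0, 0, 0, 20, 0, 0, -0.079, 0, 0, 0, 6, 0, 0, -0.079, 0, 0, 0, 6, 0, 0, -0.079, 0, 0, 0, 6, 0, 0, -0.079, 0, 0, 0]}}

```text
clock: 17.95
position: [0.4651, 0.0111, 0.0037]
ee_rot: [0.798, 0.603, 0.0, 0.0]
ft_force: [-0.9, -0.1, 5.7]
grip_width: 0.158
grasp_force: 40.0
```

>>> {"fn": "step_arm", "kwargs": {"commands": [6, 0, 0, 0.02, 0, 0, 0, 6, 0, 0, 0.09, 0, 0, 0, 6, 0, 0, 0.18, 0, 0, 0, 6, 0, 0.02, 0.246, 0, 0, -0.04, 6, 0.015, 0.1, 0.246, 0, 0, -0.09, 6, 0.03, 0.2, 0.246, 0, 0, -0.14, 6, 0.045, 0.3, 0.246, 0, 0, -0.19, 6, 0.06, 0.4, 0.246, 0, 0, -0.24, 6, 0.08, 0.5, 0.246, 0, 0, -0.29, 6, 0.095, 0.6, 0.246, 0, 0, -0.345]}}

```text
clock: 19.2
position: [0.522, 0.3727, 0.1516]
ee_rot: [0.995, 0.102, 0.0, 0.0]
ft_force: [1.4, -0.8, -0.2]
grip_width: 0.163
grasp_force: 39.3
```

>>> {"fn": "step_arm", "kwargs": {"commands": [6, 0.01, 0.07, 0, 0, 0, 0, 6, 0.016, 0.106, 0, 0, 0, 0, 6, 0.016, 0.106, -0.04, 0, 0, 0, 6, 0.016, 0.106, -0.12, 0, 0, 0, 6, 0.016, 0.106, -0.18, 0, 0, 0, 6, 0.016, 0.106, -0.21, 0, 0, 0, 6, 0.016, 0.106, -0.225, 0, 0, 0, 6, 0.016, 0.106, -0.233, 0, 0, 0, 6, 0.016, 0.106, -0.237, 0, 0, 0, 6, 0.016, 0.106, -0.237, 0, 0, 0]}}

```text
clock: 20.45
position: [0.5316, 0.4349, 0.0093]
ee_rot: [0.995, 0.105, 0.0, -0.0]
ft_force: [-0.1, 0.6, -0.1]
grip_width: 0.158
grasp_force: 39.3
```

>>> {"fn": "step_arm", "kwargs": {"commands": [20, 0, 0, 0, 0, 0, 0, 30, 0, 0, 0, 0, 0, 0, 38, 0, 0, 0.01, 0, 0, 0, 40, 0, 0, 0.06, 0, 0, 0, 60, 0, 0, 0.14, 0, 0, 0, 85, 0, 0, 0.237, 0, 0, 0, 85, -0.02, -0.1, 0.237, 0, 0, 0, 85, -0.05, -0.2, 0.237, 0, 0, 0, 85, -0.08, -0.3, 0.237, 0, 0, 0, 85, -0.102, -0.4, 0.237, 0, 0, 0]}}

```text
clock: 21.7
position: [0.4695, 0.1929, 0.1513]
ee_rot: [0.995, 0.105, 0.0, -0.0]
ft_force: [1.7, -1.1, 1.3]
grip_width: 0.993
grasp_force: 0.0
```

Run:
```python
from h import *
b=camera("top")[:,:,::-1].copy();a=camera("scene")[:,:,::-1].copy()
f=lambda im,x,y,w,h,s:cv2.resize(im[y:y+h,x:x+w],None,fx=s,fy=s,interpolation=cv2.INTER_CUBIC)
W=np.zeros((480,800,3),np.uint8)
W[:480,:360]=f(b,140,180,60,80,6);W[:480,360:800]=f(a,330,120,110,120,4)
cv2.imwrite("pics/p5.png",W)
o=get_obs();print(o["position"],o["ee_rot"],o["joint_pos"].round(3),o["ft_force"],o["grip_width"])
```

```text
[0.46966318 0.18791119 0.15137874] [ 9.94933425e-01  1.00535163e-01 -3.63193655e-04 -1.72415550e-04] [-1.011  0.137  0.588  1.901 -0.084  1.129 -1.761] [0.37051373 0.61354393 0.48614331] 0.989320800362226
```

View pics/p5.png

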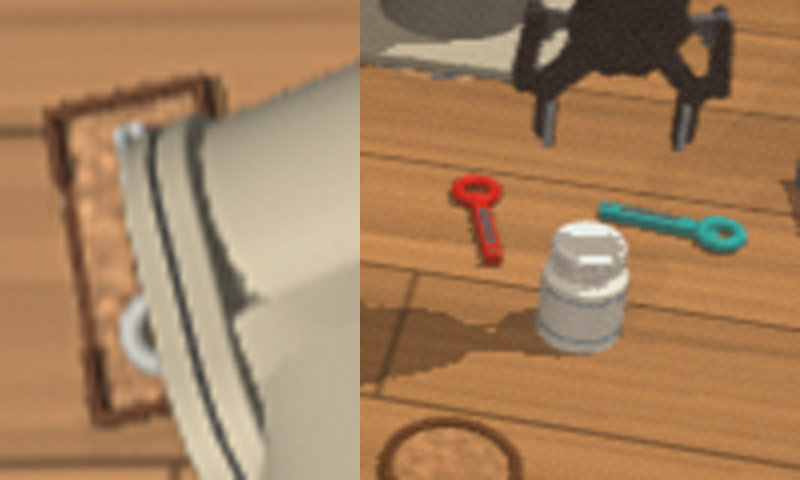

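>>> {"fn": "step_arm", "kwargs": {"commands": [85, 0, -0.0277, 0, 0, 0, 0, 85, 0, -0.0277, 0, 0, 0, 0, 85, 0, -0.0277, -0.03, 0, 0, 0, 85, 0, -0.0277, -0.07, 0, 0, 0, 85, 0, -0.0277, -0.11, 0, 0, 0, 85, 0, -0.0277, -0.15, 0, 0, 0, 85, 0, -0.0277, -0.19, 0, 0, 0, 85, 0, -0.0277, -0.21, 0, 0, 0, 85, 0, -0.0277, -0.2185, 0, 0, 0, 85, 0, -0.0277, -0.2185, 0, 0, 0]}}

```text
clock: 23.05
position: [0.4704, 0.1782, 0.02]
ee_rot: [0.995, 0.105, 0.0, 0.0]
ft_force: [0.2, 1.2, 0.0]
grip_width: 0.992
grasp_force: 0.0
```

>>> {"fn": "step_arm", "kwargs": {"commands": [76, 0, 0, 0, 0, 0, 0, 70, 0, 0, 0, 0, 0, 0, 66, 0, 0, 0, 0, 0, 0, 56, 0, 0, 0, 0, 0, 0, 56, 0, 0, 0, 0, 0, 0, 56, 0, 0, 0, 0, 0, 0, 56, 0, 0, 0, 0, 0, 0, 56, 0, 0, 0.005, 0, 0, 0, 56, 0, 0, 0.015, 0, 0, 0, 56, 0, 0, 0.03, 0, 0, 0], "squeeze": 45}}

```text
clock: 24.3
position: [0.4699, 0.1778, 0.038]
ee_rot: [0.995, 0.104, -0.0, 0.0]
ft_force: [-0.2, 0.1, -2.4]
grip_width: 0.733
grasp_force: 49.8
```

>>> {"fn": "step_arm", "kwargs": {"commands": [56, 0, 0, 0.04, 0, 0, 0, 56, 0, 0, 0.1, 0, 0, 0, 56, 0.02, -0.008, 0.138, 0, 0, 0, 56, 0.07, -0.027, 0.138, 0, 0, 0, 56, 0.13, -0.05, 0.138, 0, 0, 0, 56, 0.19, -0.07, 0.138, 0, 0, 0, 56, 0.25, -0.09, 0.138, 0, 0, 0, 56, 0.29, -0.104, 0.138, 0, 0, 0, 56, 0.3077, -0.1105, 0.138, 0, 0, 0, 56, 0.3077, -0.1105, 0.138, 0, 0, 0]}}

```text
clock: 25.55
position: [0.6547, 0.1114, 0.1205]
ee_rot: [0.995, 0.104, -0.0, 0.0]
ft_force: [-0.4, 0.1, -3.3]
grip_width: 0.734
grasp_force: 50.3
```

>>> {"fn": "step_arm", "kwargs": {"commands": [56, 0, 0, -0.03, 0, 0, 0, 56, 0, 0, -0.07, 0, 0, 0, 56, 0, 0, -0.11, 0, 0, 0, 56, 0, 0, -0.135, 0, 0, 0, 56, 0, 0, -0.147, 0, 0, 0, 56, 0, 0, -0.153, 0, 0, 0, 56, 0, 0, -0.156, 0, 0, 0, 56, 0, 0, -0.158, 0, 0, 0, 56, 0, 0, -0.159, 0, 0, 0, 56, 0, 0, -0.159, 0, 0, 0]}}

```text
clock: 26.8
position: [0.655, 0.1118, 0.0256]
ee_rot: [0.995, 0.105, 0.0, -0.0]
ft_force: [-1.0, -1.1, 1.4]
grip_width: 0.736
grasp_force: 50.6
```

Run:
```python
from h import *
a=camera("scene")[:,:,::-1].copy()
cv2.imwrite("pics/p6.png",cv2.resize(a[170:270,290:420],None,fx=5,fy=5,interpolation=cv2.INTER_CUBIC))
o=get_obs();print(o["position"],o["ft_force"],o["torque"],o["joint_pos"].round(3))
```

```text
[0.65506299 0.1117617  0.02564605] [-2.41399307  0.12655245  1.73010726] [0.01455848 0.2732196  0.04922001] [-0.644  0.654  0.563  1.573 -0.389  1.027 -1.332]
```

View pics/p6.png

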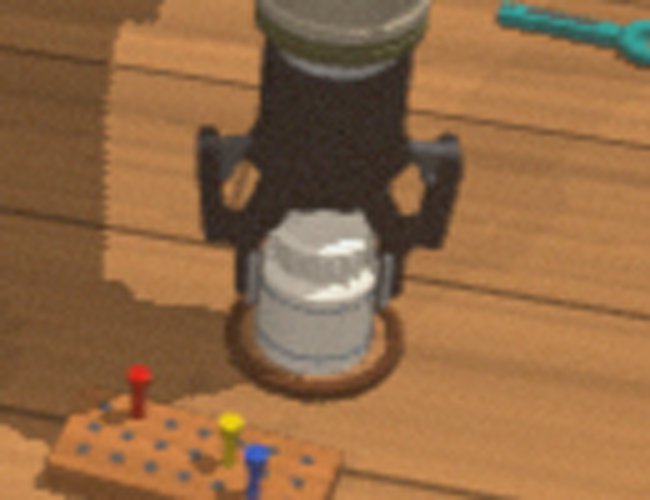

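The jar is in the recess and touching the floor (the force reading turned upward). I'll release it and rise.

>>> {"fn": "step_arm", "kwargs": {"commands": [62, 0, 0, 0, 0, 0, 0, 66, 0, 0, 0, 0, 0, 0, 72, 0, 0, 0, 0, 0, 0, 80, 0, 0, 0, 0, 0, 0, 85, 0, 0, 0, 0, 0, 0, 85, 0, 0, 0.02, 0, 0, 0, 85, 0, 0, 0.06, 0, 0, 0, 85, 0, 0, 0.12, 0, 0, 0, 85, 0, 0, 0.2, 0, 0, 0, 85, 0, 0, 0.28, 0, 0, 0]}}

```text
clock: 28.1
position: [0.6547, 0.1115, 0.1956]
ee_rot: [0.995, 0.104, 0.0, 0.0]
ft_force: [0.8, 0.7, 0.1]
grip_width: 0.996
grasp_force: 0.0
```

>>> {"fn": "step_arm", "kwargs": {"commands": [85, -0.05, -0.05, 0.05, 0, 0, 0, 85, -0.12, -0.1, 0.1, 0, 0, 0, 85, -0.18, -0.15, 0.1, 0, 0, 0, 85, -0.22, -0.2, 0.1, 0, 0, 0, 85, -0.25, -0.25, 0.1, 0, 0, 0, 85, -0.25, -0.3, 0.1, 0, 0, 0, 85, -0.25, -0.3, 0.1, 0, 0, 0, 85, -0.25, -0.3, 0.1, 0, 0, 0, 85, -0.25, -0.3, 0.1, 0, 0, 0, 85, -0.25, -0.3, 0.1, 0, 0, 0]}}

```text
clock: 29.35
position: [0.5049, -0.0676, 0.2531]
ee_rot: [0.994, 0.105, -0.0, 0.0]
ft_force: [0.1, 0.3, 0.5]
grip_width: 0.996
grasp_force: 0.0
```

Run:
```python
from h import *
b=camera("top")[:,:,::-1].copy();a=camera("scene")[:,:,::-1].copy()
f=lambda im,x,y,w,h,s:cv2.resize(im[y:y+h,x:x+w],None,fx=s,fy=s,interpolation=cv2.INTER_CUBIC)
W=np.zeros((600,800,3),np.uint8)
W[:300,:240]=f(b,140,185,60,75,4);W[:300,240:480]=f(b,250,140,60,75,4);W[:300,480:720]=f(b,440,185,60,75,4)
W[300:,:800]=f(a,170,150,330,120,2.424)[:290,:800] if 0 else cv2.resize(a[150:270,180:500],(800,300),interpolation=cv2.INTER_CUBIC)
cv2.imwrite("pics/p7.png",W)
o=get_obs();print(o["position"],o["ft_force"])
```

```text
[ 0.50482829 -0.06789959  0.25307316] [-0.44792708 -0.47033776 -0.65121391]
```

View pics/p7.png

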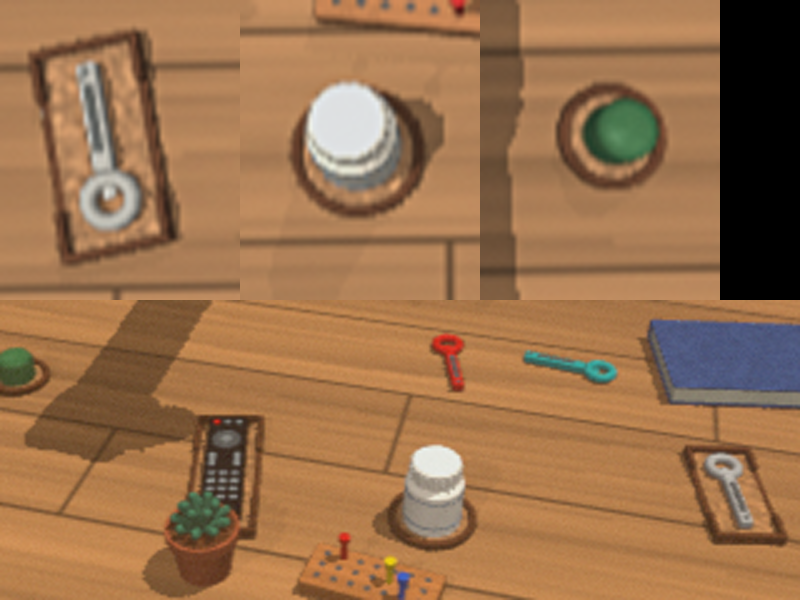

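The final picture shows all four pieces in place:

- **Opener:** in the short tray, centred within about 3 mm.
- **Jar:** upright in the large coaster.
- **Paperweight:** in the small coaster's recess.
- **Remote:** in the long tray.

The peg board and plant haven't moved, so I'm handing in.

```bash
python3 -c "
from workcell import *
print(hand_in())"
```

```text
the job is handed in; nothing more can be done
None
```

The job is handed in at about 29 s of the 118 s allowed: remote, opener, jar and paperweight all sit in their holders by the final picture, and the peg board and plant look unmoved, but the hand-in returned no verdict.

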